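# Fit the water filter cartridge and lock it in

### The arm

A 7-joint arm with a two-finger parallel gripper is mounted at the origin on a cart in front of the work surface, level with it; the furniture and walls round the work are solid. World frame = base frame: x ahead of the robot, y to its left, z up, the work surface at z = 0. Lengths are in m, angles in rad, forces in N, time in s.
With the tool pointing down it reaches from about 0.425 to 1.025 m from the base axis. Payload 9.4 kg.
Tool frame: the origin (TCP) lies at the very end of the fingers, on their centre line; the grasp point (between the pads) lies 19 mm behind it (pinch_z is the distance from the TCP to the grasp point, in m); z points along the fingers, y is the line along which they close (so a half turn about z gives the same grasp; the last joint's range is limited). The gripper opens to 85 mm and grips with 20 to 120 N. Pads are 22 mm wide; open, the fingers measure 114 mm over their backs; the gripper's body (76 mm by 85 mm) begins 54 mm behind the grasp point. The pads swing forward as they close: fully open they stand 13 mm farther back than shut.
Start: joints at [1.213, 0.599, -0.003, 1.599, 0.002, 0.943, -0.08], TCP at [0.201, -0.697, 0.231] pointing down, gripper open.
Joint ranges: [-2.57, 2.57], [-0.35, 1.97], [-1.29, 1.29], [0.11, 2.56], [-1.05, 4.19], [0.11, 1.86], [-2.63, 2.63]. Speed limits (rad/s): [2.22, 2.22, 3.01, 3.01, 3.14, 3.14, 3.14].

### API

Orientations are given as a 3x3 rotation matrix whose columns are the frame's x, y, z axes.
In Python, from station import * gives the robot as it stands.
- The arm moves only by the tool arm_command, never from a script. Its argument "series" is a list of rows, each a list of 5 numbers: the opening, from 0 (shut) to 1 (fully open), then the shift along the tool's x, y, z in m, then the turn about the tool's z in degrees. A call has 1 to 10 rows; each row is the pose to reach, as a shift and turn from the pose commanded when the call began, along the tool's axes at that moment; what a row does not reach only later rows make up. A row lasts 1/12 s, in which the tool goes at most 41.7 mm and 7.16 degrees, less where a joint would pass 70% of its speed; a pose out of reach is approached as far as the arm can. A call with a gripper value outside its range is refused whole. The fingers move at their own pace and stop on an object; the grip force is fixed at half the most. Time passes only in rows, so rows that repeat a pose let the fingers close. It gives the time, the measured TCP pose, the force, the opening and the grip force at its end, in the units of the state.
- sense(): the state, without advancing time (a new reading comes with each control period).
- read_camera(name): name is "scene" or "top"; returns (picture, depth): 480x640x3 uint8, red, green, blue; 480x640 float32, m along the optical axis (not along the pixel's ray), 0 where there is no reading.
- get_calibration(name): a dict with "camera_matrix" (3x3 intrinsics, pixels), "k1" (the pictures are not rectified: a ray, as slopes to the right and down, at radius r is drawn at 1 + k1 r^2 times it, then the intrinsics apply), "eye" and "rotation" of the camera in the world. Camera axes: x right, y down, z forward; pixel columns grow to the right and rows downward; lengths in m; the calibration is good to about 2 mm. A picture is of the moment at which its call begins. get_calibration takes no time and is no camera call.
- finish_job(): hands the job in; it is judged then, once.
The state is a dict: "clock": time; "joints": joint angles; "joint_vel": joint speeds; "tau": joint torques, N m; "tcp_pos": TCP position; "orientation": TCP orientation; "wrist_force": force on the tool from outside, world axes, zero at the start; "moment": the same for the moment, N m; "finger_gap": opening from 0.0 (shut) to 1.0 (fully open); "gripper_force": force on a finger pad.
Only numpy, scipy, OpenCV 4.12 (cv2) and the standard library are available. Lean on these libraries where they do the work, as an engineer would, in place of code of your own. Each camera call takes 0.05 s, during which the arm holds its last target. There are 200 camera calls.

### The job

Fit the new blue-capped water filter cartridge: stand it in the bore of the filter head, press it gently all the way down against the sprung valve, and while it is held down slide the orange lock plate by its upright tab as far as it goes, so that it traps the cartridge. Do not force or knock the filter head, and leave everything else on the counter where it is.

Things in the scene. Friction and masses are not known exactly. Their poses are not given: they have to be found in the camera images.
- cartridge: New filter cartridge, white with a light-blue band and blue cap, loose, 98 mm tall, 250 g. Origin: centre of its underside, z up its axis. Round: foot tapering from 40 to 50 mm diameter over the lowest 8 mm, body 50 mm up to z = 66 mm, flange 58 mm at z = 66 to 74 mm, ribbed grip neck 38 mm at z = 74 to 98 mm, flat slippery white top. Grip it by the neck.
- cartridge_top (a point): Centre of the flat top of the new cartridge's grip neck, 98 mm above its underside.
- spent_cartridge: Spent cartridge of the same shape and size, brown cap and yellowed body, standing loose on the counter; leave it alone. It may stand on either side of the new one.
- filter_station: Filter head fixed to the counter: white ribbed bowl on a grey foot 116 mm square, steel deck on top 92 mm (its x) by 118 mm (its y), 99 mm above the counter; guide rails along the deck's x edges rise 8.5 mm more. Brass fittings on its +x side, gauge low on its -y side. Origin: centre of its underside, below the bore; z up. Plastic: never load it with over 20 N.
- station_seat (a point): On the vertical bore's axis, 90 mm above the counter: the solid ledge on which the cartridge's flange lands when fully home (cartridge underside 24 mm, neck top 122 mm above the counter). The bore is 52 mm wide, its mouth above this ledge 60 mm. Let go unlocked, the cartridge stands on the sprung valve 14 mm higher (neck top 136 mm).
- valve (a joint): Sprung shut-off valve at the bottom of the bore, in m: 0 up, 0.014 when the cartridge is fully home. Slowly pressing the cartridge down takes about 4 N at first and 10 N at the end (quick pressing more), then it is solid. Let go unlocked, it springs all the way back up; under the closed lock plate it rests at about 0.0125.
- lock_plate (a joint): Orange lock plate, a keyhole frame 5 mm thick on the deck round the bore's mouth, in m: near 0 open, 0.010 fully closed, hard stop. It slides along the head's +y with 4.5 N of friction, about 10 N once the sprung cartridge bears on it. Its round end closes over the flange, which passes under it only within 1.5 mm of fully home; from 0.004 on it holds the cartridge, so pressing can ease.
- lock_tab (a point): Middle of the bore-side face of the lock plate's upright orange tab: with the plate open 32 mm from the bore's axis along the head's +y, 129 mm above the counter. Tab: 32 mm wide (x), 5.5 mm thick, top at 139 mm. Push it towards +y with closed fingertips while they press on the neck's top. To clear it, let the fingers close along the head's x when setting the cartridge in.
- milk_jug: Steel milk jug with a handle, 96 mm tall, loose; a bystander. Origin at the centre of its underside.
- service_bell: Cream counter bell, 69 mm across and 59 mm tall, loose; a bystander. Origin at the centre of its underside.
- cinnamon_shaker: White shaker, 44 mm across and 90 mm tall, loose; a bystander. Origin at the centre of its underside.
There are look-alikes about, which are no part of the job. Leave any purple or yellow look-alike of the cartridge alone.

How it is judged:
By the outcome, as a careful person would: the job done as asked, in the order asked, and still so for the second after the job is handed in, with the robot touching nothing.
It also fails if it takes over 67 s, if anything falls off the work surface, if the arm or the gripper's body presses on something with over 40 N, if the wrist force passes 120 N, or if a joint passes its speed limit or range.

## Working session

There is one attempt and no reset: what is moved stays moved. The work goes in short steps, Python scripts to look and compute and a tool call to move; the robot and the scene stay as the last step left them, time stands still between calls to the robot, and variables do not carry over. Pictures are saved under pics/ and viewed, at most 10 in all, crops included, and the job is handed in when it is done.

Besides the shell and the picture viewer there is one more tool, called after "Request:" as name([rows], argument=value, ...), one row to a line, values as JSON. arm_command: Moves the arm, as the interface text tells. Its arguments: {"type":"object","properties":{"series":{"type":"array"}},"required":["series"]}

```bash
mkdir -p pics; ls
python3 - <<'E'
from station import *
import cv2,numpy as np
for n in ("scene","top"):
    p,d=read_camera(n); cv2.imwrite(f"pics/{n}0.png",p[:,:,::-1]); np.savez(f"pics/{n}0.npz",p=p,d=d)
    c=get_calibration(n); print(n,{k:np.round(v,4).tolist() for k,v in c.items()})
s=sense(); print({k:np.round(v,3).tolist() for k,v in s.items()})
E
```

```text
pics
scene {'camera_matrix': [[469.4138, 0.0, 320.9501], [0.0, 469.4138, 245.6394], [0.0, 0.0, 1.0]], 'k1': -0.0148, 'eye': [-0.104, 0.7923, 0.6662], 'rotation': [[-0.7741, -0.283, 0.5662], [-0.6329, 0.3664, -0.6821], [-0.0144, -0.8864, -0.4627]]}
top {'camera_matrix': [[622.1595, 0.0, 319.2891], [0.0, 622.1595, 246.9015], [0.0, 0.0, 1.0]], 'k1': 0.0307, 'eye': [-0.1223, -0.0797, 1.2621], 'rotation': [[0.1342, -0.8551, 0.5008], [-0.9909, -0.12, 0.0607], [0.0082, -0.5044, -0.8635]]}
{'clock': 0.1, 'joints': [1.213, 0.6, -0.003, 1.6, 0.002, 0.943, -0.08], 'joint_vel': [-0.001, -0.003, -0.0, -0.001, 0.0, 0.001, -0.0], 'tau': [0.007, -77.799, 1.57, -25.863, 0.013, 0.005, 0.0], 'tcp_pos': [0.201, -0.696, 0.231], 'orientation': [[0.961, 0.277, -0.0], [0.277, -0.961, 0.001], [-0.0, -0.001, -1.0]], 'wrist_force': [0.403, -0.246, 0.766], 'moment': [0.012, 0.059, 0.002], 'gripper_force': 0.0, 'finger_gap': 1.001}
```

View pics/scene0.png

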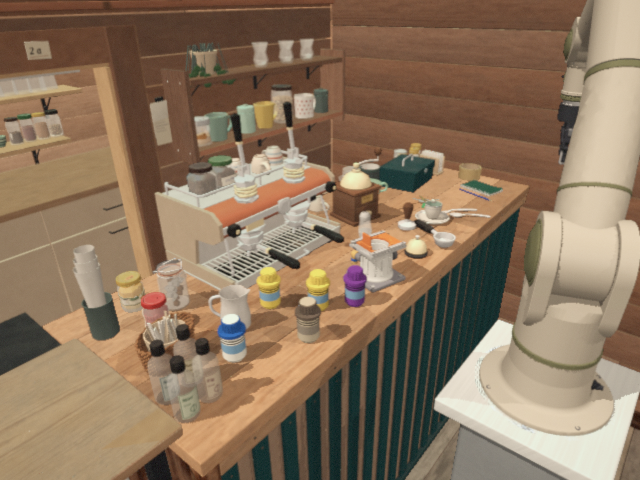

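View pics/top0.png

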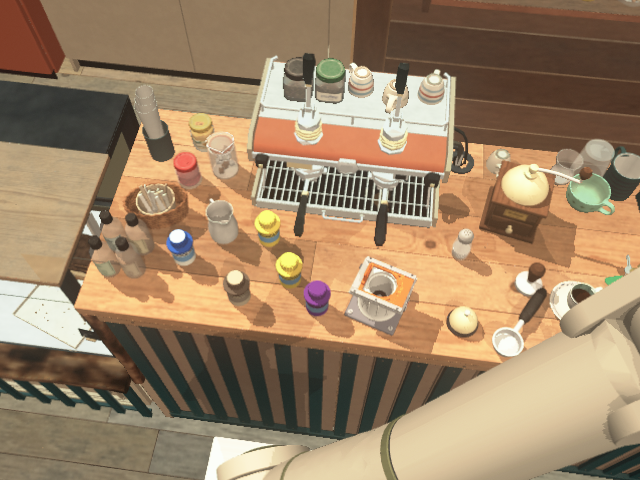

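The scene shows these candidates, as top (column, row) / scene pixels:
- blue cap: top (181,247) / scene (232,338)
- brown, spent: top (237,286) / scene (308,318)
- yellow: top (268,225) and (290,267)
- purple: top (317,297) / scene (355,285)

I choose the blue one. The station is at top (382,292) / scene (378,258).

```bash
cat > h.py <<'E'
import numpy as np,cv2
from station import *
def ray(n,uv):
    c=get_calibration(n);K=c["camera_matrix"]
    uv=np.asarray(uv,float).reshape(-1,1,2)
    p=cv2.undistortPoints(uv,np.array(K,float),np.array([c["k1"],0,0,0],float)).reshape(-1,2)
    return np.array(c["eye"]),np.c_[p,np.ones(len(p))]@np.array(c["rotation"]).T
def onz(n,uv,z):
    e,r=ray(n,uv); return e+r*((z-e[2])/r[:,2])[:,None]
def cloud(n,d):
    v,u=np.mgrid[:480,:640]; e,r=ray(n,np.c_[u.ravel(),v.ravel()])
    return (e+r*d.reshape(-1,1)).reshape(480,640,3)
def proj(n,X):
    c=get_calibration(n);R=np.array(c["rotation"]);
    return cv2.projectPoints((np.asarray(X,float).reshape(-1,3)-c["eye"])@R,np.zeros(3),np.zeros(3),np.array(c["camera_matrix"]),np.array([c["k1"],0,0,0.]))[0].reshape(-1,2)
E
python3 - <<'E'
from h import *
T=np.load("pics/top0.npz");S=np.load("pics/scene0.npz")
cr=lambda p,x,y,w,h:cv2.resize(p[y:y+h,x:x+w,::-1],(400,300),interpolation=cv2.INTER_CUBIC)
im=np.vstack([np.hstack([cr(T["p"],140,215,80,60),cr(T["p"],330,250,100,75)]),np.hstack([cr(S["p"],192,305,80,60),cr(S["p"],335,220,90,68)])])
cv2.imwrite("pics/c1.png",im)
for n,Z,box in(("top",T,(160,225,205,270)),("scene",S,(212,310,252,365))):
    P=cloud(n,Z["d"]);p=Z["p"].astype(int);x0,y0,x1,y1=box
    hsv=cv2.cvtColor(Z["p"],cv2.COLOR_RGB2HSV)
    q=P[y0:y1,x0:x1].reshape(-1,3)
    for a,b in((.09,.11),(.03,.06)):
        m=q[(q[:,2]>a)&(q[:,2]<b)]; print(n,"cart",a,len(m),m.mean(0).round(4) if len(m) else 0, m.min(0).round(3),m.max(0).round(3))
    bx=(340,250,425,335) if n=="top" else (340,225,415,295)
    x0,y0,x1,y1=bx
    O=((hsv[...,0]<14)&(hsv[...,1]>170)&(hsv[...,2]>170))[y0:y1,x0:x1]
    q=P[y0:y1,x0:x1][O]; print(n,"orange",len(q))
    for a,b in((.095,.112),(.115,.15)):
        m=q[(q[:,2]>a)&(q[:,2]<b)]; print(a,len(m),m.mean(0).round(4),m.min(0).round(3),m.max(0).round(3)) if len(m) else 0
E
```

```text
top cart 0.09 222 [0.5357 0.3111 0.0982] [0.517 0.293 0.09 ] [0.556 0.333 0.106]
top cart 0.03 144 [0.5214 0.3023 0.0451] [0.511 0.286 0.03 ] [0.546 0.331 0.06 ]
top orange 89
0.095 41 [ 0.4957 -0.1441  0.1061] [ 0.445 -0.192  0.101] [ 0.521 -0.096  0.112]
0.115 45 [ 0.4859 -0.1058  0.1319] [ 0.475 -0.112  0.115] [ 0.505 -0.099  0.142]
scene cart 0.09 239 [0.5255 0.3262 0.0962] [0.468 0.297 0.09 ] [0.553 0.417 0.1  ]
scene cart 0.03 495 [0.5545 0.2944 0.0453] [0.508 0.213 0.03 ] [0.657 0.34  0.06 ]
scene orange 99
0.095 34 [ 0.4924 -0.1112  0.1072] [ 0.473 -0.171  0.102] [ 0.513 -0.093  0.112]
0.115 51 [ 0.4861 -0.0997  0.1271] [ 0.474 -0.108  0.116] [ 0.502 -0.093  0.14 ]
```

View pics/c1.png

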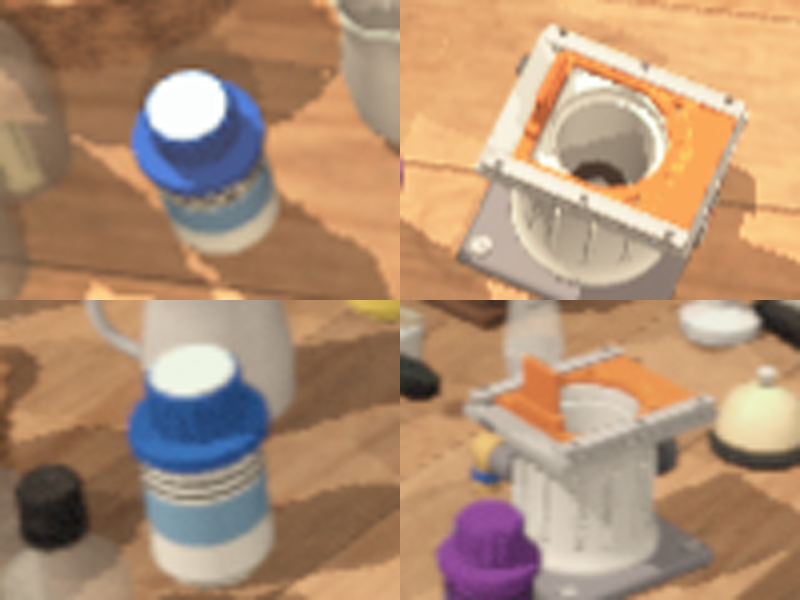

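Run:
```python
from h import *
T=np.load("pics/top0.npz");S=np.load("pics/scene0.npz")
for n,Z,b in(("top",T,(165,222,200,250)),("scene",S,(215,305,250,335))):
    p=Z["p"][b[1]:b[3],b[0]:b[2]]; m=(p.min(2)>185).astype(np.uint8)
    k,l,st,ce=cv2.connectedComponentsWithStats(m); i=1+st[1:,4].argmax()
    v,u=np.nonzero(l==i); W=onz(n,np.c_[u+b[0],v+b[1]],.098)
    print(n,"carttop",st[i],W.mean(0).round(4),np.ptp(W,0).round(3))
tc=np.array([[155,28],[345,103],[290,248],[82,168]])/4-.4+[330,250]
sc=np.array([[70,107],[215,48],[315,107],[170,158]])*[.225,.2267]-.4+[335,220]
for n,c in(("top",tc),("scene",sc)):
    W=onz(n,c,.1075)[:,:2]; print(n,W.round(4).tolist(),"ctr",W.mean(0).round(4))
    for i in range(4):
        e=W[(i+1)%4]-W[i]; print("  edge",np.hypot(*e).round(4),np.degrees(np.arctan2(e[1],e[0])).round(1))
print("bore",onz("top",np.array([[208,136]])/4-.4+[330,250],.099).round(4))
```

```text
top carttop [  4   7  16  14 165] [0.5378 0.3136 0.098 ] [0.034 0.033 0.   ]
scene carttop [  7   9  17  10 139] [0.5364 0.3146 0.098 ] [0.035 0.033 0.   ]
top [[0.5381, -0.1054], [0.507, -0.2082], [0.4201, -0.1852], [0.4503, -0.0759]] ctr [ 0.4789 -0.1437]
  edge 0.1074 -106.8
  edge 0.0899 165.2
  edge 0.1134 74.6
  edge 0.0926 -18.5
scene [[0.5258, -0.0855], [0.5022, -0.2041], [0.4135, -0.1722], [0.4454, -0.0692]] ctr [ 0.4717 -0.1328]
  edge 0.1209 -101.3
  edge 0.0943 160.2
  edge 0.1078 72.8
  edge 0.082 -11.4
bore [[ 0.4821 -0.1392  0.099 ]]
```

Both cameras put the cartridge top at about (0.537, 0.314). The crop confirms the blue cap, white top and light-blue band. The station bore is near (0.478, -0.138), with its +y at about 74°. I'm moving up and across first.

Request:
arm_command([
  [1, 0.03, -0.025, -0.02, -6],
  [1, 0.065, -0.055, -0.05, -13],
  [1, 0.1, -0.083, -0.06, -20],
  [1, 0.135, -0.112, -0.06, -27],
  [1, 0.17, -0.14, -0.06, -34],
  [1, 0.2, -0.165, -0.06, -41],
  [1, 0.23, -0.19, -0.06, -48],
  [1, 0.26, -0.215, -0.06, -53],
  [1, 0.29, -0.24, -0.06, -58],
  [1, 0.3, -0.25, -0.06, -58],
])

```text
clock: 0.93
tcp_pos: [0.4219, -0.3696, 0.2913]
orientation: [[0.266, 0.964, 0.001], [0.964, -0.266, 0.001], [0.001, 0.0, -1.0]]
wrist_force: [0.6, -0.1, -0.1]
finger_gap: 1.0
gripper_force: 0.0
```

Run:
```python
from h import *
s=sense();print(s["clock"],s["tcp_pos"],np.round(s["orientation"],3).tolist(),np.round(s["joints"],2))
# obstacles around cartridge in frame of station yaw -16
T=np.load("pics/top0.npz");S=np.load("pics/scene0.npz")
c,q=np.cos(np.radians(-16)),np.sin(np.radians(-16));ex=np.array([c,q]);ey=np.array([-q,c])
for n,Z in(("top",T),("scene",S)):
    P=cloud(n,Z["d"])[Z["d"]>0]; r=P[:,:2]-[.537,.314]; a,b=r@ex,r@ey
    k=(np.hypot(a,b)>.035)&(abs(a)<.1)&(abs(b)<.1)&(P[:,2]>.05)
    H=np.full((10,10),0.)
    np.maximum.at(H,(((a[k]+.1)/.02).astype(int).clip(0,9),((b[k]+.1)/.02).astype(int).clip(0,9)),P[k,2])
    print(n,"rows ex -.1..+.1, cols ey");print((H*1000).astype(int))
```

```text
0.9333 [ 0.42186014 -0.36962448  0.29129165] [[0.266, 0.964, 0.001], [0.964, -0.266, 0.001], [0.001, 0.0, -1.0]] [ 0.87  0.35 -0.34  1.9   0.14  0.92  0.19]
top rows ex -.1..+.1, cols ey
[[  0   0   0   0   0   0   0   0 132 133]
 [  0   0   0   0   0   0   0  87 134 135]
 [  0   0   0   0   0   0   0   0  94  96]
 [  0   0   0   0   0   0   0   0  81 132]
 [  0   0   0   0   0   0   0   0  93 133]
 [  0   0   0   0   0   0   0   0   0  98]
 [  0   0   0   0   0   0   0   0   0  71]
 [  0   0   0   0   0   0   0   0  72  73]
 [ 98 102  94  95   0   0   0  71  70 100]
 [ 95  89   0  94   0   0   0  73  70 101]]
scene rows ex -.1..+.1, cols ey
[[  0   0   0   0   0   0   0   0 129 131]
 [  0   0   0   0   0   0   0   0 130 131]
 [  0   0   0   0   0   0   0   0   0   0]
 [  0   0   0   0   0   0   0   0   0 130]
 [  0   0   0   0   0   0   0   0   0 131]
 [  0   0   0   0   0   0   0   0   0   0]
 [  0   0   0   0   0   0   0   0   0   0]
 [  0   0   0   0   0   0   0   0  68   0]
 [ 93  97  92  92   0   0   0  67  68  94]
 [ 94  94   0  92   0   0   0  67  67  94]]
```

Request:
arm_command([
  [1, 0.035, -0.0035, 0, 0],
  [1, 0.07, -0.007, 0, 0],
  [1, 0.11, -0.011, 0, 0],
  [1, 0.15, -0.015, 0, 0],
  [1, 0.19, -0.019, 0, 0],
  [1, 0.23, -0.023, 0, 0],
  [1, 0.265, -0.027, 0, 0],
  [1, 0.3, -0.031, 0, 0],
  [1, 0.335, -0.035, 0, 0],
  [1, 0.37, -0.038, 0, 0],
])

```text
clock: 1.77
tcp_pos: [0.4844, -0.0054, 0.2912]
orientation: [[0.274, 0.962, -0.0], [0.962, -0.274, -0.0], [-0.0, -0.0, -1.0]]
wrist_force: [0.3, -0.0, -0.5]
finger_gap: 1.0
gripper_force: 0.0
```

Request:
arm_command([
  [1, 0.035, -0.0035, 0, 0],
  [1, 0.07, -0.007, 0, 0],
  [1, 0.11, -0.011, 0.0, 0],
  [1, 0.15, -0.015, 0.02, 0],
  [1, 0.19, -0.019, 0.04, 0],
  [1, 0.23, -0.023, 0.06, 0],
  [1, 0.265, -0.027, 0.08, 0],
  [1, 0.29, -0.03, 0.1, 0],
  [1, 0.31, -0.032, 0.12, 0],
  [1, 0.32, -0.033, 0.13, 0],
])

```text
clock: 2.6
tcp_pos: [0.5394, 0.3128, 0.1584]
orientation: [[0.271, 0.963, -0.003], [0.963, -0.271, 0.0], [-0.001, -0.003, -1.0]]
wrist_force: [-0.1, -0.3, 0.6]
finger_gap: 1.0
gripper_force: 0.0
```

```bash
cat > rel.py <<'E'
import sys
from h import *
s=sense();R=np.array(s["orientation"]);p=np.array(s["tcp_pos"])
t=np.array([float(v) for v in sys.argv[1:4]])
print("t",round(s["clock"],2),"tcp",p.round(4),"shift",(R.T@(t-p)).round(4),"yaw tool y",np.degrees(np.arctan2(R[1,1],R[0,1])).round(1),"j",np.round(s["joints"],2),"F",np.round(s["wrist_force"],1),"gap",s["finger_gap"])
E
python3 rel.py .537 .314 .076
```

```text
t 2.6 tcp [0.5394 0.3128 0.1584] shift [ 0.0005 -0.0023  0.0824] yaw tool y -15.7 j [-0.32  0.6  -0.44  1.88  0.36  0.74 -1.24] F [-0.1 -0.3  0.6] gap 1.0000443364216522
```

Request:
arm_command([
  [1, 0.0005, -0.002, 0.02, 0],
  [1, 0.0005, -0.002, 0.04, 0],
  [1, 0.0005, -0.002, 0.06, 0],
  [1, 0.0005, -0.002, 0.075, 0],
  [1, 0.0005, -0.002, 0.082, 0],
  [1, 0.0005, -0.002, 0.082, 0],
])

```text
clock: 3.1
tcp_pos: [0.5385, 0.3094, 0.078]
orientation: [[0.275, 0.962, -0.002], [0.962, -0.275, -0.002], [-0.002, -0.001, -1.0]]
wrist_force: [-0.4, 0.2, 0.6]
finger_gap: 1.001
gripper_force: 0.0
```

Request:
arm_command([
  [0.8, 0, 0, 0, 0],
  [0.7, 0, 0, 0, 0],
  [0.6, 0, 0, 0, 0],
  [0.5, 0, 0, 0, 0],
  [0.3, 0, 0, 0, 0],
  [0, 0, 0, 0, 0],
  [0, 0, 0, 0, 0],
  [0, 0, 0, 0, 0],
  [0, 0, 0, 0, 0],
  [0, 0, 0, 0, 0],
])

```text
clock: 3.93
tcp_pos: [0.5393, 0.3113, 0.0805]
orientation: [[0.274, 0.962, 0.001], [0.962, -0.274, 0.001], [0.001, 0.001, -1.0]]
wrist_force: [-1.5, -1.0, 6.8]
finger_gap: 0.419
gripper_force: 59.1
```

Request:
arm_command([
  [0, 0, 0, -0.01, 0],
  [0, 0, 0, -0.03, 0],
  [0, 0, 0, -0.06, 0],
  [0, 0, 0, -0.09, 0],
  [0, 0, 0, -0.12, 0],
  [0, 0, 0, -0.15, 0],
  [0, 0, 0, -0.18, 0],
  [0, 0, 0, -0.2, 0],
  [0, 0, 0, -0.2, 0],
])

```text
clock: 4.68
tcp_pos: [0.5401, 0.312, 0.2846]
orientation: [[0.274, 0.962, 0.006], [0.962, -0.274, 0.004], [0.005, 0.005, -1.0]]
wrist_force: [0.6, 0.8, -2.4]
finger_gap: 0.423
gripper_force: 60.4
```

```bash
python3 rel.py .478 -.138 .28
python3 - <<'E'
from h import *
s=sense();u,v=proj("scene",s["tcp_pos"])[0].round().astype(int);print(u,v)
p,d=read_camera("scene");a=p[v-70:v+80,u-100:u+100];
p2,d2=read_camera("top");u,v=proj("top",s["tcp_pos"])[0].round().astype(int);b=p2[v-75:v+75,max(u-100,0):max(u-100,0)+200]
np.savez("pics/l.npz",p=p,d=d,p2=p2,d2=d2)
f=lambda a:cv2.resize(a[:,:,::-1],(400,300),interpolation=cv2.INTER_CUBIC)
cv2.imwrite("pics/lift.png",np.hstack([f(a),f(b)]))
E
```

```text
t 4.68 tcp [0.5401 0.312  0.2846] shift [-0.4498  0.0637  0.0026] yaw tool y -15.9 j [-0.27  0.46 -0.5   1.77  0.26  0.97 -1.16] F [ 0.6  0.8 -2.4] gap 0.42329863197166095
219 235
```

View pics/lift.png

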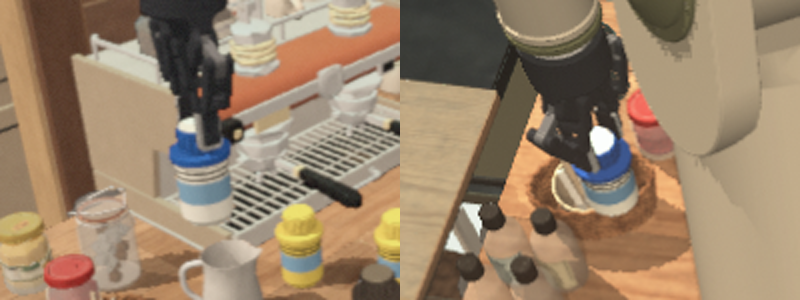

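```bash
cat > m.py <<'E'
from h import *
def bearing(n,p,box,lo,hi):
    h=cv2.cvtColor(p,cv2.COLOR_RGB2HSV);x0,y0,x1,y1=box
    m=cv2.inRange(h[y0:y1,x0:x1],lo,hi);k,l,st,ce=cv2.connectedComponentsWithStats(m);i=1+st[1:,4].argmax()
    e,r=ray(n,ce[i]+[x0,y0]);return e,r[0],st[i],ce[i]+[x0,y0]
def axis(ps,boxes,lo,hi):
    L=[bearing(n,p,b,lo,hi) for (n,p),b in zip(ps,boxes)]
    (e1,r1,s1,c1),(e2,r2,s2,c2)=L
    t=np.linalg.solve(np.c_[r1[:2],-r2[:2]],(e2-e1)[:2]);print(s1,s2,c1.round(1),c2.round(1))
    return (e1+t[0]*r1).round(4),(e2+t[1]*r2).round(4)
E
python3 - <<'E'
from m import *
L=np.load("pics/l.npz");T=np.load("pics/top0.npz");S=np.load("pics/scene0.npz")
u,v=proj("scene",[.54,.312,.24])[0].astype(int);a,b=proj("top",[.54,.312,.24])[0].astype(int)
lo,hi=(95,70,90),(108,190,255)
print("held",axis([("scene",L["p"]),("top",L["p2"])],[(u-40,v-45,u+40,v+45),(a-45,b-45,a+45,b+45)],lo,hi))
print("init",axis([("scene",S["p"]),("top",T["p"])],[(210,315,255,370),(160,225,205,270)],lo,hi))
for n,Z,bx in(("top",T,(340,245,425,335)),("scene",S,(340,220,415,295))):
    P=cloud(n,Z["d"]);x0,y0,x1,y1=bx;q=P[y0:y1,x0:x1].reshape(-1,3)
    q=q[(q[:,2]>.1)&(q[:,2]<.113)&(abs(q[:,0]-.478)<.09)&(abs(q[:,1]+.138)<.09)]
    print(n,len(q),cv2.minAreaRect((q[:,:2]*1000).astype(np.float32)))
    h=cv2.cvtColor(Z["p"],cv2.COLOR_RGB2HSV)
    m=(cv2.inRange(h,(4,130,120),(18,255,255))>0)[y0:y1,x0:x1]
    q=P[y0:y1,x0:x1][m]; q=q[(q[:,2]>.114)&(q[:,2]<.142)];print("tab",len(q),q.mean(0).round(4),cv2.minAreaRect((q[:,:2]*1000).astype(np.float32)))
cr=lambda p,x,y,w,h:cv2.resize(p[y:y+h,x:x+w,::-1],(400,300),interpolation=cv2.INTER_CUBIC)
cr=lambda p,x,y:cv2.resize(p[y:y+75,x:x+50,::-1],(400,600),interpolation=cv2.INTER_CUBIC)
i=np.hstack([cr(T["p"],345,250),cr(S["p"],350,220)])
i=np.hstack([cv2.resize(T["p"][250:325,345:420,::-1],(400,400),interpolation=cv2.INTER_CUBIC),cv2.resize(S["p"][210:285,340:415,::-1],(400,400),interpolation=cv2.INTER_CUBIC)])
cv2.imwrite("pics/st.png",i)
E
```

```text
[ 24  21  28  17 233] [48 25  1  2  2] [215.2 241.1] [167.  177.5]
held (array([0.5633, 0.305 , 0.2616]), array([0.5633, 0.305 , 0.2768]))
[  9   6  26  18 322] [25 10  1  2  2] [231.  330.4] [185.  235.5]
init (array([0.5526, 0.303 , 0.0526]), array([0.5526, 0.303 , 0.077 ]))
top 1440 ((480.5763854980469, -141.183349609375), (119.03056335449219, 96.61839294433594), 72.51081085205078)
tab 61 [ 0.4877 -0.1058  0.1318] ((488.3644104003906, -105.3414535522461), (5.74636173248291, 36.00559616088867), 70.76264190673828)
scene 520 ((478.4290466308594, -138.78408813476562), (118.65100860595703, 96.72396087646484), 74.01454162597656)
tab 86 [ 0.4866 -0.1002  0.1262] ((486.7780456542969, -100.74332427978516), (10.79669189453125, 39.139373779296875), 77.1467514038086)
```

View pics/st.png

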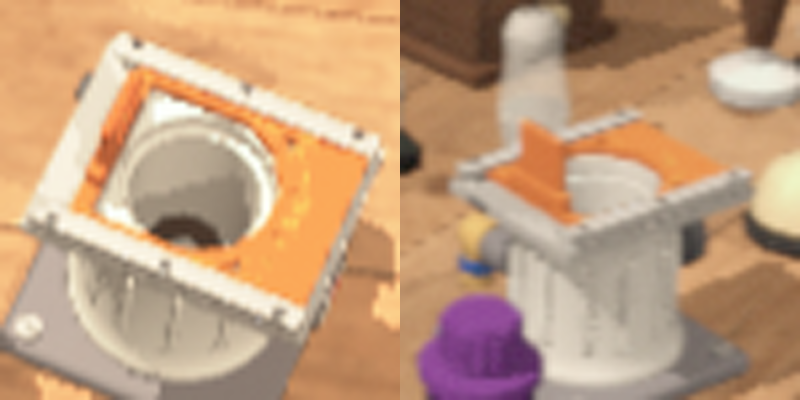

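The crop shows the tab at top crop (120,130) and the bore ring centre near (200,165). Deck centre is about (0.480, -0.140), yaw -16.5°. Next I'll find the held cartridge's axis by fitting a circle to the depth points on its body.

```bash
cat > ax.py <<'E'
from h import *
from scipy.optimize import least_squares
def body(P,c0,z0,z1,r=.025):
    q=P.reshape(-1,3);q=q[(q[:,2]>z0)&(q[:,2]<z1)&(np.hypot(*(q[:,:2]-c0).T)<.04)]
    f=least_squares(lambda c:np.hypot(*(q[:,:2]-c).T)-r,c0,loss="soft_l1",f_scale=.002)
    return len(q),f.x.round(4)
E
python3 - <<'E'
from ax import *
L=np.load("pics/l.npz");T=np.load("pics/top0.npz");S=np.load("pics/scene0.npz")
for n,D in(("scene",L["d"]),("top",L["d2"])):
    P=cloud(n,D)
    for a,b in((.215,.24),(.24,.265)): print("held",n,a,body(P,[.54,.312],a,b))
for n,Z in(("scene",S),("top",T)): print("init",n,body(cloud(n,Z["d"]),[.537,.314],.015,.06))
E
python3 rel.py .48 -.14 .28
```

```text
held scene 0.215 (305, array([0.5381, 0.3148]))
held scene 0.24 (316, array([0.5386, 0.3146]))
held top 0.215 (200, array([0.5393, 0.3132]))
held top 0.24 (200, array([0.5402, 0.3134]))
init scene (420, array([0.5357, 0.3135]))
init top (223, array([0.5388, 0.3126]))
t 4.78 tcp [0.5389 0.3105 0.2801] shift [-4.494e-01  6.700e-02 -1.000e-04] yaw tool y -15.9 j [-0.27  0.47 -0.5   1.77  0.27  0.97 -1.16] F [-0.7 -0.  -3.3] gap 0.4138173603032173
```

Request:
arm_command([
  [0, -0.01, 0.0015, 0, 0],
  [0, -0.03, 0.0045, 0, 0],
  [0, -0.06, 0.009, 0, 0],
  [0, -0.09, 0.013, 0, 0],
  [0, -0.12, 0.018, 0, 0],
  [0, -0.15, 0.022, 0, 0],
  [0, -0.18, 0.027, 0, 0],
  [0, -0.21, 0.031, 0, 0.5],
  [0, -0.235, 0.035, 0, 0.8],
  [0, -0.26, 0.0385, 0, 0.8],
])

```text
clock: 5.62
tcp_pos: [0.503, 0.0476, 0.2778]
orientation: [[0.289, 0.957, -0.003], [0.957, -0.289, -0.001], [-0.002, -0.003, -1.0]]
wrist_force: [0.7, 0.1, -2.0]
finger_gap: 0.415
gripper_force: 60.3
```

Request:
arm_command([
  [0, -0.03, 0.0045, 0, 0],
  [0, -0.06, 0.009, 0, 0],
  [0, -0.09, 0.013, 0, 0],
  [0, -0.12, 0.018, 0, 0],
  [0, -0.145, 0.021, 0, 0],
  [0, -0.165, 0.0245, 0, 0],
  [0, -0.18, 0.027, 0, 0],
  [0, -0.19, 0.0285, 0.01, 0],
  [0, -0.192, 0.0285, 0.02, 0],
  [0, -0.192, 0.0285, 0.02, 0],
])

```text
clock: 6.45
tcp_pos: [0.4748, -0.142, 0.2563]
orientation: [[0.288, 0.957, -0.005], [0.957, -0.288, 0.001], [-0.0, -0.005, -1.0]]
wrist_force: [0.2, -0.0, -3.1]
finger_gap: 0.416
gripper_force: 60.3
```

```bash
python3 - <<'E'
from ax import *
s=sense();t=s["tcp_pos"];out=[];print(t)
for n in("scene","top"):
    p,d=read_camera(n);P=cloud(n,d);out.append(p)
    print(n,body(P,t[:2],t[2]-.065,t[2]-.02))
    if n=="top":
        np.savez("pics/m.npz",p=p,d=d)
    q=P.reshape(-1,3);q=q[(q[:,2]>.1)&(q[:,2]<.113)&(abs(q[:,0]-.48)<.08)&(abs(q[:,1]+.14)<.08)]
    print(len(q),cv2.minAreaRect((q[:,:2]*1000).astype(np.float32)))
i=np.hstack([cv2.resize(p[v-50:v+50,u-50:u+50,::-1],(400,400),interpolation=cv2.INTER_CUBIC) for n,p in zip(("scene","top"),out) for u,v in [proj(n,[.48,-.14,.15])[0].astype(int)]])
cv2.imwrite("pics/over.png",i)
E
python3 rel.py .4795 -.1425 .114
```

```text
[ 0.47480755 -0.14202687  0.256273  ]
scene (339, array([ 0.4739, -0.1386]))
511 ((479.33380126953125, -137.55770874023438), (118.78423309326172, 96.2691421508789), 72.5636978149414)
top (0, array([ 0.4748, -0.142 ]))
0 ((0.0, 0.0), (0.0, 0.0), 0.0)
t 6.55 tcp [ 0.4762 -0.1407  0.2581] shift [-0.0009  0.004   0.1441] yaw tool y -16.6 j [ 0.51  0.32 -0.43  2.06  0.18  0.8  -0.32] F [-0.1  1.  -1.8] gap 0.41967241261032434
```

View pics/over.png

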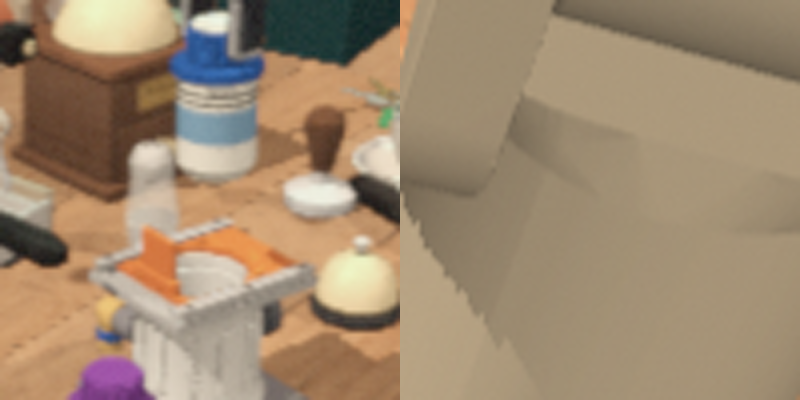

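The scene view shows the cartridge hanging upright over the station (crop (217,110)), with the bore at (212,270). The top view is blocked by the arm. I'll shift about 4 mm along tool y, lower, and recheck.

Request:
arm_command([
  [0, 0.0005, 0.002, 0.01, 0],
  [0, 0.001, 0.004, 0.025, 0],
  [0, 0.001, 0.004, 0.04, 0],
  [0, 0.001, 0.004, 0.05, 0],
  [0, 0.001, 0.004, 0.055, 0],
  [0, 0.001, 0.004, 0.055, 0],
  [0, 0.001, 0.004, 0.055, 0],
])

```text
clock: 7.13
tcp_pos: [0.4811, -0.1417, 0.2043]
orientation: [[0.287, 0.958, -0.0], [0.958, -0.287, 0.0], [0.0, -0.0, -1.0]]
wrist_force: [-0.4, -0.2, -2.1]
finger_gap: 0.419
gripper_force: 60.3
```

```bash
cat > chk.py <<'E'
from ax import *
s=sense();t=s["tcp_pos"];print(t.round(4) if hasattr(t,"round") else t)
S=np.load("pics/scene0.npz")
p,d=read_camera("scene");P=cloud("scene",d)
print("cart",body(P,t[:2],t[2]-.065,t[2]-.02),sense()["tcp_pos"])
E
python3 chk.py; python3 rel.py .48 -.14 .114
```

```text
[ 0.4811 -0.1417  0.2043]
cart (316, array([ 0.4805, -0.1382])) [ 0.48130023 -0.14181992  0.20466281]
t 7.18 tcp [ 0.4813 -0.1418  0.2047] shift [ 0.0014 -0.0018  0.0907] yaw tool y -16.7 j [ 0.47  0.4  -0.4   2.11  0.24  0.67 -0.38] F [-0.   0.7 -2.2] gap 0.4212865502457117
```

Request:
arm_command([
  [0, 0, -0.0015, 0.01, 0],
  [0, 0, -0.0015, 0.015, 0],
  [0, 0, -0.0015, 0.02, 0],
  [0, 0, -0.0015, 0.025, 0],
  [0, 0, -0.0015, 0.03, 0],
  [0, 0, -0.0015, 0.034, 0],
  [0, 0, -0.0015, 0.034, 0],
])

```text
clock: 7.77
tcp_pos: [0.4791, -0.1415, 0.1694]
orientation: [[0.287, 0.958, -0.001], [0.958, -0.287, 0.0], [-0.0, -0.001, -1.0]]
wrist_force: [0.3, 0.3, -2.0]
finger_gap: 0.418
gripper_force: 60.3
```

```bash
python3 chk.py; python3 rel.py .48 -.14 .1185
```

```text
[ 0.4791 -0.1415  0.1694]
cart (308, array([ 0.4779, -0.1385])) [ 0.47926844 -0.14154452  0.16977764]
t 7.82 tcp [ 0.4793 -0.1415  0.1698] shift [0.0017 0.0003 0.0513] yaw tool y -16.7 j [ 0.45  0.44 -0.37  2.15  0.28  0.59 -0.42] F [ 1.4 -1.  -1.5] gap 0.414033395646232
```

Request:
arm_command([
  [0, 0, 0, 0.003, 0],
  [0, 0, 0, 0.006, 0],
  [0, 0, 0, 0.009, 0],
  [0, 0, 0, 0.012, 0],
  [0, 0, 0, 0.012, 0],
])

```text
clock: 8.23
tcp_pos: [0.4802, -0.1416, 0.158]
orientation: [[0.287, 0.958, 0.001], [0.958, -0.287, 0.0], [0.0, 0.001, -1.0]]
wrist_force: [1.9, 0.3, -3.4]
finger_gap: 0.421
gripper_force: 60.4
```

Request:
arm_command([
  [0, 0, 0, 0.004, 0],
  [0, 0, 0, 0.008, 0],
  [0, 0, 0, 0.012, 0],
  [0, 0, 0, 0.015, 0],
  [0, 0, 0, 0.015, 0],
])

```text
clock: 8.65
tcp_pos: [0.4799, -0.1416, 0.1427]
orientation: [[0.287, 0.958, 0.0], [0.958, -0.287, 0.0], [0.0, 0.0, -1.0]]
wrist_force: [4.3, -2.3, -5.4]
finger_gap: 0.413
gripper_force: 60.3
```

Request:
arm_command([
  [0, 0, 0, 0.004, 0],
  [0, 0, 0, 0.008, 0],
  [0, 0, 0, 0.012, 0],
  [0, 0, 0, 0.016, 0],
  [0, 0, 0, 0.018, 0],
  [0, 0, 0, 0.018, 0],
])

```text
clock: 9.15
tcp_pos: [0.4798, -0.1416, 0.1247]
orientation: [[0.287, 0.958, 0.0], [0.958, -0.287, 0.0], [0.0, 0.0, -1.0]]
wrist_force: [4.7, -1.2, -5.4]
finger_gap: 0.421
gripper_force: 60.2
```

Request:
arm_command([
  [0, 0, 0.0005, 0, 0],
  [0, 0, 0.001, 0, 0],
  [0, 0, 0.001, 0.002, 0],
  [0, 0, 0.001, 0.004, 0],
  [0, 0, 0.001, 0.006, 0],
  [0, 0, 0.001, 0.006, 0],
])

```text
clock: 9.65
tcp_pos: [0.4801, -0.1419, 0.1188]
orientation: [[0.287, 0.958, -0.001], [0.958, -0.287, 0.0], [-0.0, -0.001, -1.0]]
wrist_force: [2.5, -0.8, -3.4]
finger_gap: 0.411
gripper_force: 60.7
```

Request:
arm_command([
  [0, 0, 0.0005, 0.001, 0],
  [0, 0, 0.0005, 0.002, 0],
  [0, 0, 0.0005, 0.003, 0],
  [0, 0, 0.0005, 0.003, 0],
])

```text
clock: 9.98
tcp_pos: [0.4804, -0.1419, 0.1163]
orientation: [[0.287, 0.958, -0.001], [0.958, -0.287, -0.0], [-0.0, -0.001, -1.0]]
wrist_force: [1.8, 0.8, 3.4]
finger_gap: 0.417
gripper_force: 61.5
```

Request:
arm_command([
  [0.5, 0, 0, 0, 0],
  [0.6, 0, 0, 0, 0],
  [0.65, 0, 0, 0, 0],
  [0.65, 0, 0, 0, 0],
  [0.65, 0, 0, 0, 0],
  [0.65, 0, 0, -0.005, 0],
  [0.65, 0, 0, -0.02, 0],
  [0.65, 0, 0, -0.04, 0],
  [0.65, 0, 0, -0.065, 0],
  [0.65, 0, 0, -0.065, 0],
])

```text
clock: 10.82
tcp_pos: [0.4826, -0.1422, 0.185]
orientation: [[0.288, 0.958, 0.005], [0.958, -0.288, -0.001], [0.0, 0.005, -1.0]]
wrist_force: [1.0, 0.5, -0.9]
finger_gap: 0.653
gripper_force: 0.0
```

```bash
python3 rel.py .48 -.14 .14
python3 - <<'E'
from h import *
p,d=read_camera("scene");P=cloud("scene",d);np.savez("pics/q.npz",p=p,d=d)
u,v=proj("scene",[.48,-.14,.13])[0].astype(int)
b=p[v-30:v+30,u-30:u+30];m=(b.min(2)>185).astype(np.uint8)
k,l,st,ce=cv2.connectedComponentsWithStats(m)
for i in range(1,k):
    if st[i,4]>20:
        y,x=np.nonzero(l==i);W=onz("scene",np.c_[x+u-30,y+v-30],.136);print(st[i],W.mean(0).round(4),np.ptp(W,0).round(3),"depth z",np.median(P[y+v-30,x+u-30,2]).round(4))
q=p[v-45:v+45,u-60:u+60,::-1];cv2.imwrite("pics/in.png",cv2.resize(q,(640,480),interpolation=cv2.INTER_CUBIC))
E
```

```text
t 10.82 tcp [ 0.4826 -0.1422  0.185 ] shift [ 0.0014 -0.0033  0.045 ] yaw tool y -16.7 j [ 0.46  0.42 -0.39  2.13  0.27  0.62 -0.41] F [ 1.   0.5 -0.9] gap 0.6532864101264497
[14 10  7  4 23] [ 0.5694 -0.2086  0.136 ] [0.018 0.026 0.   ] depth z 0.0848
[52 18  8  7 48] [ 0.4518 -0.2209  0.136 ] [0.032 0.038 0.   ] depth z 0.0161
[24 27 14  5 58] [ 0.4779 -0.1368  0.136 ] [0.032 0.032 0.   ] depth z 0.1361
```

View pics/in.png

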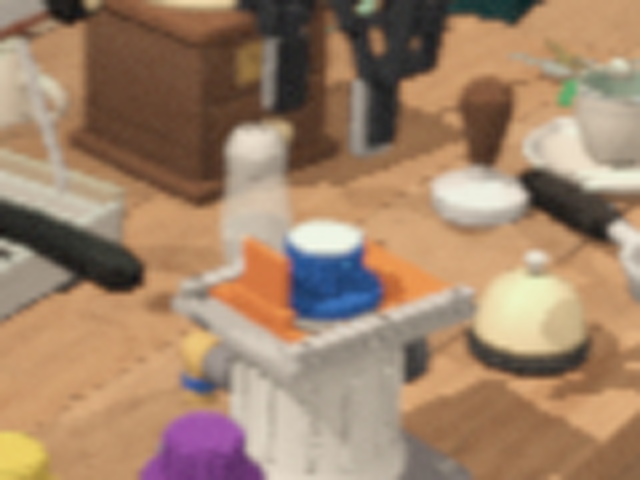

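The cartridge stands in the bore on the valve, top at 136 mm (crop (325,240)). The tab is at (265,270), and the fingers are clear. Now I'll close the fingers and hover over the tab-side half of the neck.

Request:
arm_command([
  [0.3, 0.005, -0.0005, 0, 0],
  [0, 0.01, -0.001, 0, 0],
  [0, 0.0175, -0.002, 0, 0],
  [0, 0.0175, -0.002, 0, 0],
  [0, 0.0175, -0.002, 0, 0],
  [0, 0.0175, -0.002, 0.01, 0],
  [0, 0.0175, -0.002, 0.02, 0],
  [0, 0.0175, -0.002, 0.03, 0],
  [0, 0.0175, -0.002, 0.033, 0],
  [0, 0.0175, -0.002, 0.033, 0],
])

```text
clock: 11.7
tcp_pos: [0.4832, -0.1247, 0.1467]
orientation: [[0.287, 0.958, -0.003], [0.958, -0.287, 0.001], [-0.0, -0.003, -1.0]]
wrist_force: [-0.1, -0.1, 0.4]
finger_gap: -0.003
gripper_force: 0.0
```

```bash
python3 rel.py .4859 -.1232 .122
python3 - <<'E'
from h import *
p,d=read_camera("scene")
u,v=proj("scene",[.48,-.14,.14])[0].astype(int)
q=p[v-35:v+35,u-45:u+45,::-1];cv2.imwrite("pics/hov.png",cv2.resize(q,(720,560),interpolation=cv2.INTER_CUBIC))
E
```

```text
t 11.7 tcp [ 0.4832 -0.1247  0.1467] shift [0.0022 0.0022 0.0247] yaw tool y -16.7 j [ 0.4   0.48 -0.35  2.17  0.31  0.54 -0.49] F [-0.1 -0.1  0.4] gap -0.0033817486803027394
```

View pics/hov.png

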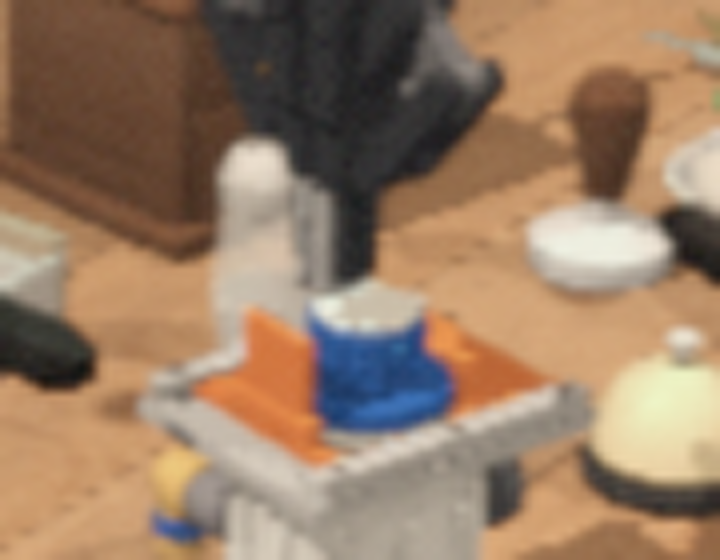

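Request:
arm_command([
  [0, 0, 0.001, 0.004, 0],
  [0, 0, 0.002, 0.008, 0],
  [0, 0, 0.002, 0.01, 0],
  [0, 0, 0.002, 0.012, 0],
  [0, 0, 0.002, 0.014, 0],
  [0, 0, 0.002, 0.016, 0],
  [0, 0, 0.002, 0.016, 0],
])

```text
clock: 12.33
tcp_pos: [0.4863, -0.1252, 0.1325]
orientation: [[0.287, 0.958, 0.001], [0.958, -0.287, -0.0], [0.0, 0.001, -1.0]]
wrist_force: [-0.7, -0.5, 4.9]
finger_gap: -0.003
gripper_force: 2.4
```

Request:
arm_command([
  [0, 0, 0, 0.001, 0],
  [0, 0, 0, 0.002, 0],
  [0, 0, 0, 0.003, 0],
  [0, 0, 0, 0.004, 0],
  [0, 0, 0, 0.005, 0],
  [0, 0, 0, 0.006, 0],
  [0, 0, 0, 0.006, 0],
])

```text
clock: 12.92
tcp_pos: [0.4865, -0.1252, 0.1268]
orientation: [[0.287, 0.958, 0.001], [0.958, -0.287, -0.0], [0.0, 0.002, -1.0]]
wrist_force: [0.2, -0.1, 7.9]
finger_gap: 0.002
gripper_force: 3.8
```

Request:
arm_command([
  [0, 0, 0, 0.001, 0],
  [0, 0, 0, 0.0015, 0],
  [0, 0, 0, 0.002, 0],
  [0, 0, 0, 0.0025, 0],
  [0, 0, 0, 0.003, 0],
  [0, 0, 0, 0.003, 0],
])

```text
clock: 13.42
tcp_pos: [0.4866, -0.1252, 0.1239]
orientation: [[0.287, 0.958, 0.002], [0.958, -0.287, -0.0], [0.0, 0.002, -1.0]]
wrist_force: [-0.0, 1.4, 8.1]
finger_gap: -0.001
gripper_force: 4.4
```

Request:
arm_command([
  [0, 0, 0, 0.0005, 0],
  [0, 0, 0, 0.001, 0],
  [0, 0, 0, 0.0015, 0],
  [0, 0, 0, 0.002, 0],
  [0, 0, 0, 0.002, 0],
])

```text
clock: 13.83
tcp_pos: [0.4868, -0.1252, 0.1222]
orientation: [[0.287, 0.958, 0.002], [0.958, -0.287, -0.0], [0.0, 0.002, -1.0]]
wrist_force: [-0.6, 0.9, 12.1]
finger_gap: 0.001
gripper_force: 5.7
```

Request:
arm_command([
  [0, 0.001, 0, 0.0003, 0],
  [0, 0.002, 0, 0.0003, 0],
  [0, 0.003, 0, 0.0003, 0],
  [0, 0.004, 0, 0.0003, 0],
  [0, 0.004, 0, 0.0003, 0],
])

```text
clock: 14.25
tcp_pos: [0.4876, -0.123, 0.1222]
orientation: [[0.289, 0.957, 0.002], [0.957, -0.289, -0.002], [-0.002, 0.002, -1.0]]
wrist_force: [-2.8, -5.5, 17.3]
finger_gap: 0.001
gripper_force: 8.6
```

Request:
arm_command([
  [0, 0, 0, -0.0003, 0],
  [0, 0.001, 0, -0.0003, 0],
  [0, 0.002, 0, -0.0003, 0],
  [0, 0.003, 0, -0.0003, 0],
  [0, 0.003, 0, -0.0003, 0],
])

```text
clock: 14.67
tcp_pos: [0.4885, -0.1199, 0.1223]
orientation: [[0.289, 0.957, 0.002], [0.957, -0.289, -0.002], [-0.001, 0.002, -1.0]]
wrist_force: [-1.4, -5.1, 11.9]
finger_gap: -0.005
gripper_force: 6.2
```

Request:
arm_command([
  [0, 0.001, 0, 0, 0],
  [0, 0.002, 0, 0, 0],
  [0, 0.003, 0, 0, 0],
  [0, 0.003, 0, 0, 0],
])

```text
clock: 15.0
tcp_pos: [0.4891, -0.118, 0.1222]
orientation: [[0.29, 0.957, 0.001], [0.957, -0.29, -0.003], [-0.003, 0.002, -1.0]]
wrist_force: [-2.4, -7.1, 12.9]
finger_gap: -0.001
gripper_force: 7.3
```

Run:
```python
from h import *
p,d=read_camera("scene");P=cloud("scene",d)
for nm,p,P in(("before",np.load("pics/scene0.npz")["p"],cloud("scene",np.load("pics/scene0.npz")["d"])),("now",p,P)):
    h=cv2.cvtColor(p,cv2.COLOR_RGB2HSV);m=cv2.inRange(h,(4,130,120),(18,255,255))>0
    q=P[m];r=q[:,:2]-[.48,-.14];k=(q[:,2]>.115)&(q[:,2]<.142)&(np.hypot(*r.T)<.08)
    y=r[k]@[.287,.958];print(nm,k.sum(),np.median(y).round(4),np.percentile(y,90).round(4))
s=sense();print(s["tcp_pos"],s["wrist_force"])
u,v=proj("scene",[.48,-.14,.13])[0].astype(int)
q=p[v-35:v+35,u-45:u+45,::-1];cv2.imwrite("pics/push.png",cv2.resize(q,(720,560),interpolation=cv2.INTER_CUBIC))
```

```text
before 74 0.0398 0.0423
now 79 0.0409 0.0426
[ 0.48910116 -0.11802906  0.1222267 ] [-2.52313533 -9.21123623 12.53792417]
```

View pics/push.png

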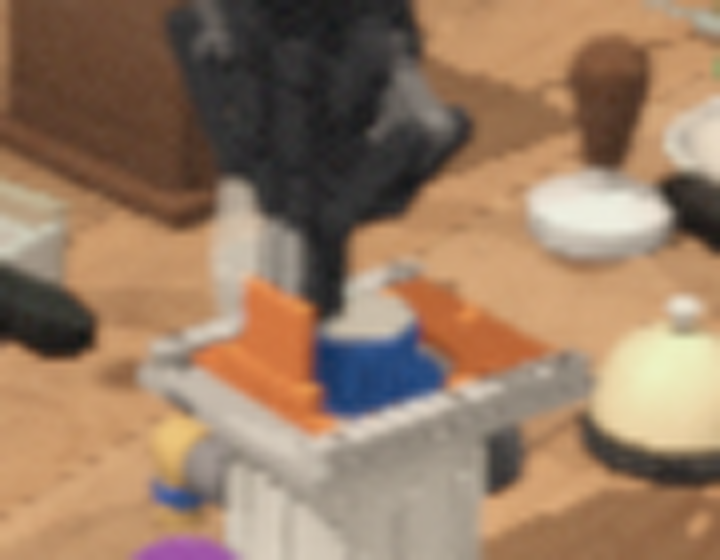

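The fingertips are now at the tab and the plate has barely moved. I'll keep pushing in small steps while watching the force.

Request:
arm_command([
  [0, 0.001, 0, 0, 0],
  [0, 0.002, 0, 0, 0],
  [0, 0.003, 0, 0, 0],
  [0, 0.003, 0, 0, 0],
])

```text
clock: 15.38
tcp_pos: [0.49, -0.1148, 0.1221]
orientation: [[0.289, 0.957, 0.001], [0.957, -0.289, -0.003], [-0.002, 0.002, -1.0]]
wrist_force: [-1.0, -7.3, 10.1]
finger_gap: 0.001
gripper_force: 5.6
```

Request:
arm_command([
  [0, 0.001, 0, 0, 0],
  [0, 0.002, 0, 0, 0],
  [0, 0.002, 0, 0, 0],
])

```text
clock: 15.63
tcp_pos: [0.4905, -0.1129, 0.1218]
orientation: [[0.289, 0.957, 0.001], [0.957, -0.289, -0.002], [-0.002, 0.001, -1.0]]
wrist_force: [-1.3, -6.5, 3.5]
finger_gap: 0.0
gripper_force: 3.4
```

```bash
cat > tab.py <<'E'
from h import *
p,d=read_camera("scene");P=cloud("scene",d)
S=np.load("pics/scene0.npz")
for nm,p,P in(("before",S["p"],cloud("scene",S["d"])),("now",p,P)):
    h=cv2.cvtColor(p,cv2.COLOR_RGB2HSV);m=cv2.inRange(h,(4,130,120),(18,255,255))>0
    q=P[m];r=q[:,:2]-[.48,-.14];y=r@[.287,.958];x=r@[.958,-.287]
    k=(q[:,2]>.118)&(q[:,2]<.142)&(abs(x)<.02)&(y>.02)&(y<.07)
    print(nm,k.sum(),np.median(y[k]).round(4),np.percentile(y[k],[25,75,90]).round(4))
    b=(q[:,2]>.10)&(q[:,2]<.112)&(abs(x)<.03)&(y<0)&(y>-.06); print("  back edge",np.percentile(y[b],[1,5]).round(4),b.sum())
s=sense();print(s["clock"],s["tcp_pos"],s["wrist_force"])
E
python3 tab.py
```

```text
before 66 0.0399 [0.0387 0.0411 0.0423]
  back edge [-0.0541 -0.0528] 139
now 73 0.0457 [0.0436 0.0469 0.0476]
  back edge [-0.0501 -0.0476] 84
15.6833 [ 0.49046341 -0.11286717  0.12174001] [-0.33326387 -7.64492696  3.58484406]
```

Request:
arm_command([
  [0, 0, 0, -0.001, 0],
  [0, 0.001, 0, -0.002, 0],
  [0, 0.002, 0, -0.003, 0],
  [0, 0.003, 0, -0.003, 0],
  [0, 0.003, 0, -0.003, 0],
])

```text
clock: 16.1
tcp_pos: [0.4897, -0.1102, 0.1239]
orientation: [[0.29, 0.957, -0.003], [0.957, -0.29, -0.002], [-0.003, -0.002, -1.0]]
wrist_force: [-1.9, -8.0, -3.1]
finger_gap: 0.004
gripper_force: 4.0
```

```bash
python3 tab.py
```

```text
before 66 0.0399 [0.0387 0.0411 0.0423]
  back edge [-0.0541 -0.0528] 139
now 71 0.0482 [0.0471 0.0496 0.0504]
  back edge [-0.0466 -0.0453] 72
16.15 [ 0.48973664 -0.11025961  0.12385413] [-1.63467511 -7.62268852 -2.51464873]
```

Request:
arm_command([
  [0, 0.001, 0, 0, 0],
  [0, 0.002, 0, 0, 0],
  [0, 0.002, 0, 0, 0],
])

```text
clock: 16.4
tcp_pos: [0.4901, -0.1089, 0.1238]
orientation: [[0.29, 0.957, -0.003], [0.957, -0.29, -0.003], [-0.004, -0.002, -1.0]]
wrist_force: [-2.1, -9.9, -2.6]
finger_gap: -0.005
gripper_force: 5.1
```

Request:
arm_command([
  [0, 0.0005, 0, 0, 0],
  [0, 0.001, 0, 0, 0],
  [0, 0.001, 0, 0, 0],
])

```text
clock: 16.65
tcp_pos: [0.4901, -0.1088, 0.1239]
orientation: [[0.291, 0.957, -0.004], [0.957, -0.291, -0.004], [-0.005, -0.002, -1.0]]
wrist_force: [-2.2, -12.9, -0.9]
finger_gap: 0.001
gripper_force: 6.6
```

Request:
arm_command([
  [0, 0.0005, 0, 0, 0],
  [0, 0.0005, 0, 0, 0],
  [0, 0.0005, 0, 0, 0],
])

```text
clock: 16.9
tcp_pos: [0.4901, -0.1088, 0.1238]
orientation: [[0.291, 0.957, -0.004], [0.957, -0.291, -0.004], [-0.005, -0.002, -1.0]]
wrist_force: [-2.3, -14.9, -1.2]
finger_gap: 0.002
gripper_force: 7.4
```

```bash
python3 tab.py
```

```text
before 66 0.0399 [0.0387 0.0411 0.0423]
  back edge [-0.0541 -0.0528] 139
now 74 0.0496 [0.0481 0.0506 0.0515]
  back edge [-0.0449 -0.0444] 68
16.95 [ 0.49009763 -0.10881193  0.12382167] [ -4.20380688 -14.08621545  -1.62418602]
```

It's at the hard stop: the image shows about 9.7 mm of travel, and the force rises with no motion. Backing off and lifting clear.

Request:
arm_command([
  [0, -0.003, 0, 0, 0],
  [0, -0.005, 0, -0.001, 0],
  [0, -0.007, 0, -0.006, 0],
  [0, -0.007, 0, -0.02, 0],
  [0, -0.007, 0, -0.05, 0],
  [0, -0.007, 0, -0.08, 0],
  [0, -0.007, 0, -0.11, 0],
  [0, -0.007, 0, -0.12, 0],
  [0, -0.007, 0, -0.12, 0],
])

```text
clock: 17.7
tcp_pos: [0.4916, -0.1112, 0.2473]
orientation: [[0.287, 0.958, 0.005], [0.958, -0.287, -0.001], [0.001, 0.005, -1.0]]
wrist_force: [0.2, -0.0, -0.6]
finger_gap: -0.001
gripper_force: 0.0
```

```bash
python3 tab.py
python3 - <<'E'
from h import *
p,d=read_camera("scene");P=cloud("scene",d)
u,v=proj("scene",[.48,-.14,.13])[0].astype(int)
b=p[v-15:v+15,u-15:u+15];m=b.min(2)>170
q=P[v-15:v+15,u-15:u+15][m];q=q[q[:,2]>.112];print(len(q),np.median(q,0).round(4))
q=p[v-35:v+35,u-45:u+45,::-1];cv2.imwrite("pics/end.png",cv2.resize(q,(720,560),interpolation=cv2.INTER_CUBIC))
E
```

```text
before 66 0.0399 [0.0387 0.0411 0.0423]
  back edge [-0.0541 -0.0528] 139
now 72 0.0496 [0.0483 0.0507 0.052 ]
  back edge [-0.0444 -0.0436] 64
17.75 [ 0.4906764  -0.11133841  0.24551204] [-0.22230803 -0.62547458 -0.54154899]
68 [ 0.4776 -0.1355  0.1237]
```

View pics/end.png

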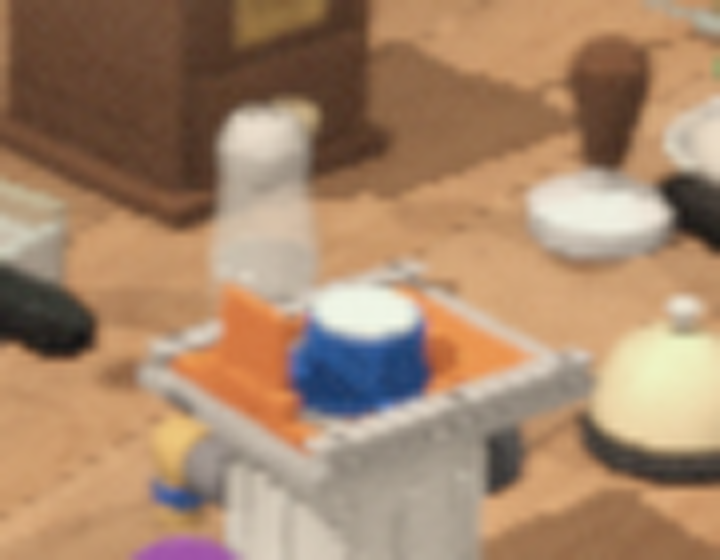

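The picture shows the neck top at crop (368,310), 123.7 mm up, so the cartridge is trapped. The tab is at (255,340), with the plate fully closed and the gripper clear.

```bash
python3 -c "
from station import *
print(finish_job())"
```

```text
the job is handed in; nothing more can be done
None
```

The blue-capped cartridge is fitted, pressed home and trapped: the lock plate is at its hard stop (about 9.7 mm measured), the neck top stayed at about 124 mm after release, and the job was handed in at about 18 s.

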